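# Set a microscope light base for polarised light

## Task

The light base is to be set for looking at the crystals in the dish under polarised light. With the fingertips, gently push the polariser ring's lever (black ball) round until it points at the red mark on the white scale, and push the iris lever (orange ball, at the front) round until it points at the yellow mark. Only push, do not grip or lift anything; leave the dish on the glass and everything else where it stands, and take the hand away at the end.

Things in the scene. Friction and masses are not known exactly. Their poses are not given: they have to be found in the camera images.
- base: Fixed light base of a stereo microscope. Origin: on the table under its drum's centre; z up, front faces its own -x; both levers turn about its z axis. Cream housing: x -95 to +150, y +-100 mm, 32 mm high. On it, concentric: dark drum, radius 74 mm, up to 72 mm; white scale flange, radius 90 mm, 72 to 75 mm; black knurled polariser ring, radius 54 to 74 mm, up to 90 mm.
- glass (a point): Centre of the fixed lit glass (104 mm across, top 88 mm above the table) inside the polariser ring, on the levers' axis. The dish stands on it.
- polariser (a joint): Turn of the polariser ring with its lever, rad, counter-clockwise from above; stops at 0 and 1.3, starts at 0.6 to 1.05. Red mark: 0.262. The lever points at angle pi + 0.87 + value from the base's +x (counter-clockwise), on its right (-y) side. Stiff (about 1.3 N at the ball), no spring or notch; stays where it is left.
- polariser_ball (a point): Centre of the black ball (14 mm across) on the end of the polariser lever, 112 mm from the axis and 88 mm high. The lever is a steel rod 6 mm thick, clear of the drum and flange, running in from the ball to the ring (83 mm high at the ring).
- iris (a joint): Turn of the iris lever, rad, counter-clockwise from above; stops at -0.70 and 0.55, starts at -0.6 to 0.1. Yellow mark: 0.30 (green -0.40 and blue -0.05 are for other lenses). The lever points at angle pi + value from the base's +x, so 0 is straight to the front. Stiff (about 1 N at the ball), no spring or notch; stays where it is left.
- iris_ball (a point): Centre of the orange ball (14 mm across) on the end of the iris lever, 126 mm from the axis and 60 mm high. The lever is a level steel rod 6 mm thick that comes out of a slot in the front of the drum, under the white flange (rod seen from above from 90 mm outward).
- red_mark (a point): Middle of the red mark (6 mm wide, 13 mm long, radial) on the white flange, 87 mm from the axis, 76 mm high: the wanted direction of the polariser lever.
- yellow_mark (a point): Middle of the yellow mark (6 mm wide, 13 mm long, radial) at the front of the white flange, 87 mm from the axis, 76 mm high: the wanted direction of the iris lever.
- dish: Clear plastic specimen dish, 58 mm across, 12 mm high, 30 g, standing loose on the lit glass; origin under its centre. Must not be disturbed.
- dropper: White dropper bottle, 32 mm across, 98 mm high, loose on the table left of the base; origin under its centre.
- strip_jar: White test-strip jar, 45 mm across, 108 mm high, loose on the table right of the base; origin under its centre.
- stain: Amber bottle with black cap, 48 mm across, about 95 mm high, loose on the table at the left; origin under its centre.
- forceps: Steel forceps, 120 mm long, 6 mm high, lying on the table at the front left; origin under their middle.
- slide_box: Blue box for slides, 89 x 37 x 39 mm, loose on the table at the right; origin under its centre.
- cover_box: Small green box of cover glasses, 52 x 38 x 18 mm, loose on the table at the front right; origin under its centre.
There are look-alikes about, which are no part of the job. There is more than one size of the dish; the one meant has the size given above.

How it is judged:
At the end, for the whole second after the job is handed in: The polariser lever stands within 0.06 rad (3.4 degrees) of the red mark and the iris lever within 0.06 rad of the yellow mark, both at rest; the dish is within 6 mm and the other things within 15 mm of where they stood (value of joint polariser between 0.202 and 0.322 rad and value of joint iris between 0.24 and 0.36 rad and velocity of joint polariser between -0.02 and 0.02 rad/s and velocity of joint iris between -0.02 and 0.02 rad/s and distance of dish from where it was at the start of the episode below 0.006 m and linear speed of dish below 0.02 m/s and distance of each of dropper, strip_jar, stain, forceps, slide_box, cover_box from where it was at the start of the episode below 0.015 m); the robot touches nothing.
It fails at once if the dish is lifted or shifted on the glass (6 mm) (distance of dish from where it was at the start of the episode above 0.006 m).
It fails at once if a bottle, jar, box or the forceps is lifted or shifted (15 mm) (distance of any of dropper, strip_jar, stain, forceps, slide_box, cover_box from where it was at the start of the episode above 0.015 m).
It fails at once if a lever or the base is gripped or forced (more than 18 N on it) (contact force between base and the fingers above 18 N or contact force between base and the arm above 18 N).
It also fails if it takes over 48 s, if anything falls off the work surface, if the arm or the gripper's body presses on something with over 40 N, if the wrist force passes 120 N, or if a joint passes its speed limit or range.

## Robot

A 6-joint arm with a two-finger parallel gripper is mounted at the origin on the work surface. World frame = base frame: x ahead of the robot, y to its left, z up, the work surface at z = 0. Lengths are in m, angles in rad, forces in N, time in s.
With the tool pointing down it reaches from about 0.35 to 0.85 m from the base axis. Payload 8.1 kg.
Tool frame: the origin (TCP) lies midway between the tips of the shut fingers; the grasp point (between the pads) lies 19 mm behind it (tcp_to_grasp is the distance from the TCP to the grasp point, in m); z points along the fingers, y is the direction in which the jaws open and shut (so a half turn about z gives the same grasp; the last joint's range is limited). The gripper opens to 85 mm and grips with 20 to 120 N. Pads are 22 mm wide; open, the fingers measure 114 mm over their backs; the gripper's body (76 mm by 85 mm) begins 54 mm behind the grasp point. The pads swing forward as they close: fully open they stand 13 mm farther back than shut.
Start: joints at [1.184, 0.13, 1.488, -0, 1.523, -0.085], TCP at [0.178, 0.573, 0.231] pointing down, gripper open.
Joint ranges: [-2.96, 2.96], [-0.89, 2.26], [0.02, 2.5], [-1.34, 4.48], [0, 2.73], [-2.66, 2.66]. Speed limits (rad/s): [2.39, 2.39, 2.79, 3.14, 3.14, 3.14].

## Interface

Orientations are given as [roll, pitch, yaw] about the fixed x, y, z axes, in that order (R = Rz(yaw) Ry(pitch) Rx(roll)).
In Python, from cell import get_state, get_image, sign_off, tcp_to_grasp gives the robot as it stands.
- The arm moves only by the tool arm_command, never from a script. Its argument "targets" is a list of rows, each a list of 2 entries, a list of its own where there are three numbers: the shift along the tool's x, y, z in cm, then the turn, a rotation vector about the tool's x, y, z in units of 6 degrees (1.0 is 6 degrees). A call has exactly 8 rows; each row shifts and turns the commanded pose from where the row before left it, along the tool's axes as they then stand; what a row does not reach is not made up. A row lasts 1/12 s, in which the tool goes at most 41.7 mm and 7.16 degrees, less where a joint would pass 70% of its speed; a pose out of reach is approached as far as the arm can. A call is refused whole if a number of a shift passes 4.17 or a number of a turn 1, either way. A call with a gripper value outside its range is refused whole. "claw" is the opening, from 0 (shut) to 1 (fully open), set as the call begins (left out, the last holds). The fingers move at their own pace and stop on an object; "newtons" is the grip in N (left out, the last holds). Time passes only in rows, so rows that do not move let the fingers close, or fill a call up. It gives the time, the measured TCP pose, the force and the opening at its end, in the units of the state.
- get_state(): the state, without advancing time (a new reading comes with each control period).
- get_image(name): name is "scene" or "top" or "wrist"; returns a dict with "image" (420x560x3 uint8, red, green, blue), "mtx" (3x3 intrinsics, pixels), "k1" (the pictures are not rectified: a ray, as slopes to the right and down, at radius r is drawn at 1 + k1 r^2 times it, then the intrinsics apply), "T" (4x4, takes a point from camera to world coordinates). Camera axes: x right, y up, looking along -z (the intrinsics and any distortion apply to the point x, -y, -z); pixel columns grow to the right and rows downward; lengths in m; the calibration is good to about 2 mm. A picture is of the moment at which its call begins. There is no depth.
- sign_off(): hands the job in, once; it reports no verdict.
The state is a dict: "clock": time; "q": joint angles; "qd": joint speeds; "joint_efforts": joint torques, N m; "eef_pos": TCP position; "eef_rot": TCP orientation; "contact_force": force on the tool from outside, world axes, zero at the start; "ft_torque": the same for the moment, N m; "grip_width": finger opening in m.
Only numpy, scipy, OpenCV 4.12 (cv2) and the standard library are available. Lean on these libraries where they do the work, as an engineer would, in place of code of your own. Each camera call takes 0.05 s, during which the arm holds its last target.

## Working session

There is one attempt and no reset: what is moved stays moved. The work goes in short steps, Python scripts to look and compute and a tool call to move; the robot and the scene stay as the last step left them, time stands still between calls to the robot, and variables do not carry over. Pictures are saved under pics/ and viewed, and the job is handed in when it is done.

Besides the shell and the picture viewer there is one more tool, called after "Call:" as name(argument=value, ...) on one line, values as JSON. arm_command: Moves the arm, as the interface text tells. Its arguments: {"type":"object","properties":{"targets":{"type":"array","items":{"type":"array"}},"claw":{"type":"number"},"newtons":{"type":"number"}},"required":["targets"]}

```bash
mkdir -p pics
python3 - <<'E'
from cell import *
import cv2
print(get_state())
for n in("scene","top","wrist"):
    d=get_image(n);cv2.imwrite(f"pics/{n}0.png",d["image"][:,:,::-1]);print(n,d["mtx"].tolist(),d["k1"],d["T"].round(4).tolist())
E
```

```text
{'clock': 0.0, 'q': array([ 1.18360965e+00,  1.31171920e-01,  1.48926454e+00,  4.72111967e-05,
        1.52299041e+00, -8.54154390e-02]), 'qd': array([-3.07706082e-04, -2.27605546e-04,  1.49952891e-03, -1.42847080e-03,
        3.91514036e-05, -1.24011175e-03]), 'joint_efforts': array([-1.21906094e-03, -5.69414985e+01, -5.00539076e+01, -3.14190293e-04,
        1.51241227e-02, -3.93845276e-07]), 'eef_pos': array([0.17809404, 0.57239541, 0.2302461 ]), 'eef_rot': array([-3.13976914e+00, -2.03461324e-04,  2.83981893e+00]), 'contact_force': array([-0.54473557, -0.85764848,  0.46053908]), 'ft_torque': array([0.01719397, 0.04162558, 0.0462325 ]), 'grip_width': 0.08539136414947866}
scene [[414.2921505009173, 0.0, 279.5105902933452], [0.0, 414.2921505009173, 213.6015883614826], [0.0, 0.0, 1.0]] -0.048390801174855023 [[-0.3036, -0.6734, 0.6741, 1.3547], [0.9528, -0.2122, 0.2171, 0.2731], [-0.0031, 0.7082, 0.706, 0.9168], [0.0, 0.0, 0.0, 1.0]]
top [[491.40876560993195, 0.0, 286.05367741621757], [0.0, 491.40876560993195, 213.752499866401], [0.0, 0.0, 1.0]] -0.007079117581279213 [[0.1573, 0.9676, -0.1977, 0.3103], [-0.9875, 0.1544, -0.0301, 0.0086], [0.0014, 0.2, 0.9798, 1.2604], [0.0, 0.0, 0.0, 1.0]]
wrist [[370.48874546391005, 0.0, 275.4004624428825], [0.0, 370.48874546391005, 208.26920277488492], [0.0, 0.0, 1.0]] -0.08885085022139437 [[0.2969, -0.9148, -0.2739, 0.1081], [0.9549, 0.2837, 0.0875, 0.5943], [-0.0023, -0.2875, 0.9578, 0.3725], [0.0, 0.0, 0.0, 1.0]]
```

View pics/top0.png

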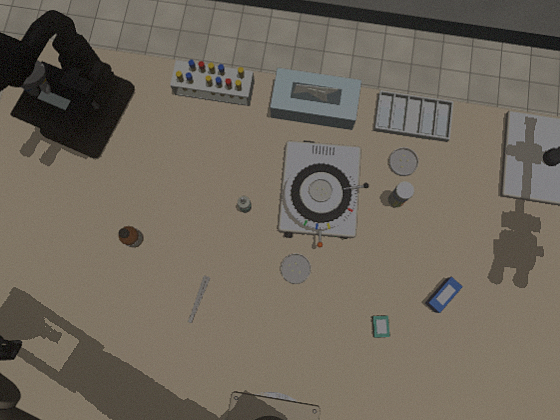

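View pics/scene0.png

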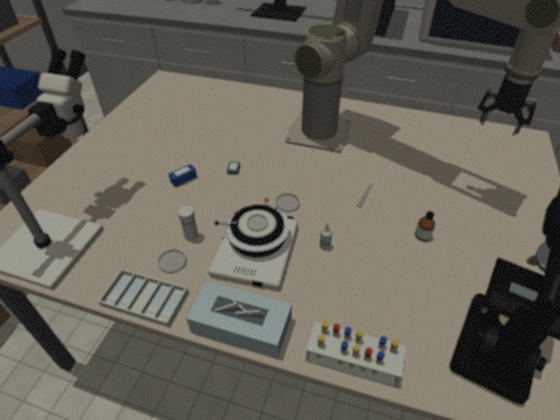

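View pics/wrist0.png

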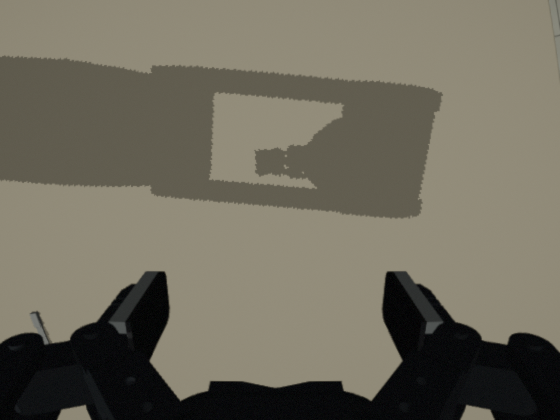

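The top picture shows the base with its drum at about (320,192), the black ball at (366,185), the orange ball at (320,244) and the strip jar near (402,193). I'll zoom in on that area.

Run:
```python
import cv2
i=cv2.imread("pics/top0.png")[130:260,265:425];i=cv2.resize(i,None,fx=5,fy=4.6,interpolation=cv2.INTER_CUBIC)
i=cv2.resize(cv2.imread("pics/top0.png")[135:255,265:425],None,fx=5,fy=5,interpolation=cv2.INTER_CUBIC)
i=cv2.convertScaleAbs(i,alpha=1.3)
cv2.imwrite("pics/topz.png",i)
j=cv2.resize(cv2.imread("pics/scene0.png")[180:300,170:330],None,fx=5,fy=5,interpolation=cv2.INTER_CUBIC)
cv2.imwrite("pics/scenez.png",j)
```

```text
(no output)
```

View pics/topz.png

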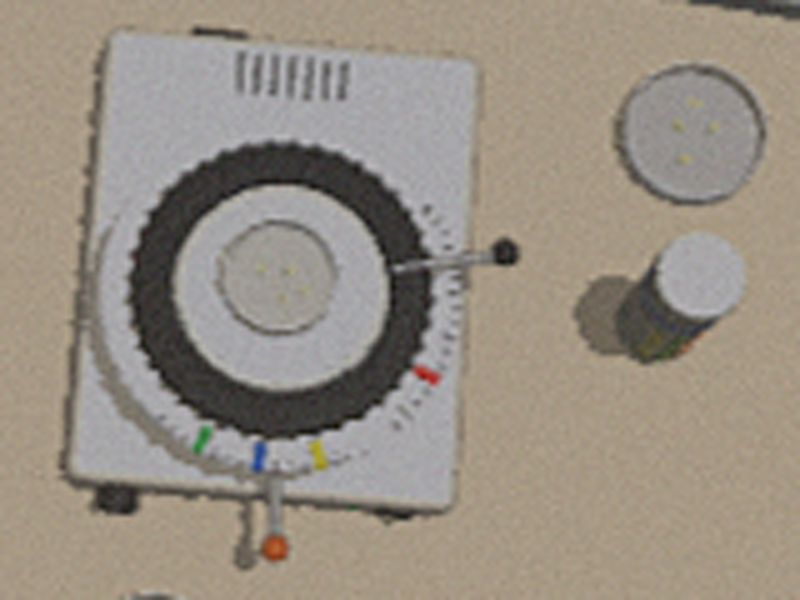

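View pics/scenez.png

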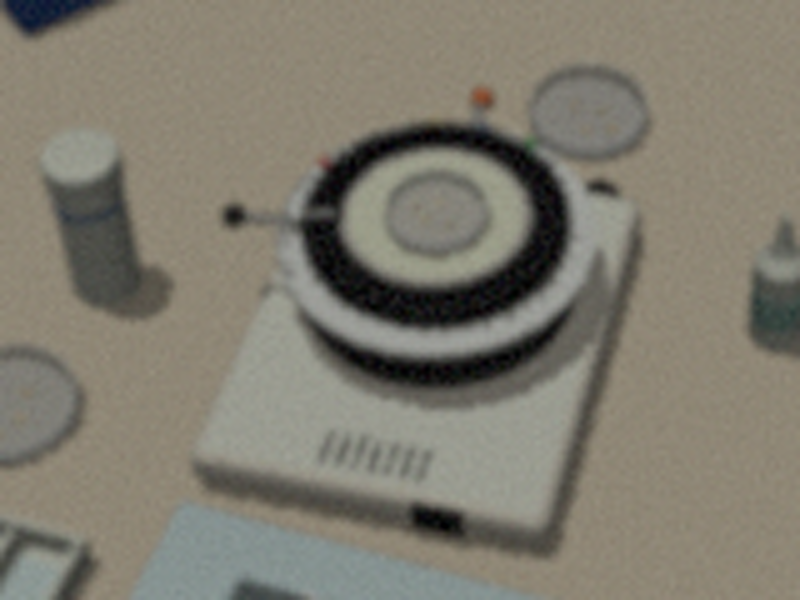

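```bash
cat > h.py <<'E'
import numpy as np, cv2
from cell import *
def ray(d,uv):
    K=d["mtx"];k1=d["k1"]
    p=cv2.undistortPoints(np.array([[uv]],float),K,np.array([k1,0,0,0,0.]))[0,0]
    return d["T"][:3,:3]@np.array([p[0],-p[1],-1]),d["T"][:3,3]
def at(d,uv,z):
    r,o=ray(d,uv); return o+r*(z-o[2])/r[2]
def proj(d,P):
    P=np.atleast_2d(P);T=d["T"];c=(P-T[:3,3])@T[:3,:3]
    x=c[:,0]/-c[:,2];y=-c[:,1]/-c[:,2]
    s=1+d["k1"]*(x*x+y*y);K=d["mtx"]
    return np.c_[K[0,0]*x*s+K[0,2],K[1,1]*y*s+K[1,2]]
E
cat > m.py <<'E'
from h import *
from scipy.optimize import least_squares
d=get_image("top"); e=get_image("scene")
def z2(u,v,o): return ((u+.5)/5-.5+o[0],(v+.5)/5-.5+o[1])
T=(265,135);S=(170,180)
obs=[]
top=dict(glass=(281,287,.088),bb=(506,252,.088),ob=(275,547,.06),red=(426,375,.076),yel=(319,454,.076),blue=(260,456,.076),green=(203,440,.076),dish=(278,276,.1),jar=(701,276,.108))
sc=dict(glass=(436,215,.088),bb=(233,215,.088),ob=(482,98,.06),dish=(438,213,.1),jar=(82,160,.108))
W={}
for n,(u,v,z) in top.items(): W[n]=at(d,z2(u,v,T),z); print("top",n,W[n].round(4))
for n,(u,v,z) in sc.items(): print("scene",n,at(e,z2(u,v,S),z).round(4))
def model(p):
    x,y,th,pol,ir=p
    f=lambda r,a:np.array([x+r*np.cos(a+th),y+r*np.sin(a+th)])
    pi=np.pi
    return dict(glass=f(0,0),bb=f(.112,pi+.87+pol),ob=f(.126,pi+ir),red=f(.087,pi+.87+.262),yel=f(.087,pi+.3),blue=f(.087,pi-.05),green=f(.087,pi-.4))
s=least_squares(lambda p:np.concatenate([ (model(p)[k]-W[k][:2])for k in model(p)]),[.5,0,0,.8,-.1])
print(s.x.round(4)); m=model(s.x)
for k in m: print(k,m[k].round(4),((m[k]-W[k][:2])*1000).round(1))
for n,uv,z in (("dropper",(244,203),.05),("stain",(128,235),.05),("slide",(445,294),.039),("cover",(381,326),.018),("forcA",(207,278),.003),("forcB",(192,320),.003)): print(n,at(d,uv,z).round(3))
E
python3 m.py
```

```text
top glass [ 0.6142 -0.0311  0.088 ]
top bb [ 0.6493 -0.1381  0.088 ]
top ob [ 0.4905 -0.048   0.06  ]
top red [ 0.5844 -0.1085  0.076 ]
top yel [ 0.5369 -0.0619  0.076 ]
top blue [ 0.5314 -0.0335  0.076 ]
top green [ 0.5348 -0.0048  0.076 ]
top dish [ 0.6163 -0.0284  0.1   ]
top jar [ 0.6465 -0.2303  0.108 ]
scene glass [ 0.616  -0.0311  0.088 ]
scene bb [ 0.65   -0.1387  0.088 ]
scene ob [ 0.49   -0.0483  0.06  ]
scene dish [ 0.625  -0.0262  0.1   ]
scene jar [ 0.6534 -0.2267  0.108 ]
[ 0.6164 -0.0305  0.0768  0.921   0.0615]
glass [ 0.6164 -0.0305] [2.2 0.6]
bb [ 0.6492 -0.1376] [-0.2  0.5]
ob [ 0.4916 -0.0478] [1.1 0.2]
red [ 0.5856 -0.1118] [ 1.2 -3.4]
yel [ 0.5355 -0.0625] [-1.4 -0.6]
blue [ 0.5294 -0.0328] [-1.9  0.7]
green [ 0.5339 -0.0028] [-1.   1.9]
dropper [0.565 0.155 0.05 ]
stain [0.439 0.426 0.05 ]
slide [ 0.42  -0.371  0.039]
cover [ 0.319 -0.229  0.018]
forcA [0.368 0.22  0.003]
forcB [0.259 0.237 0.003]
```

The measurements hold up: the two cameras agree to about 2 mm and the heights and radii fit. The base is at about (0.615, -0.031) with yaw 0.077, polariser ≈ 0.92 and iris ≈ 0.06. I'll shut the claw and square the tool to yaw = π.

Call:
arm_command(targets=[[[0,0,0],[0,0,-0.36]],[[0,0,0],[0,0,-0.36]],[[0,0,0],[0,0,-0.36]],[[0,0,0],[0,0,-0.36]],[[0,0,0],[0,0,-0.36]],[[0,0,0],[0,0,-0.36]],[[0,0,0],[0,0,-0.36]],[[0,0,0],[0,0,-0.36]]], claw=0, newtons=20)

```text
clock: 0.92
eef_pos: [0.1783, 0.5728, 0.2311]
eef_rot: [-3.141, -0.0, -3.14]
contact_force: [0.5, 0.6, -1.1]
grip_width: 0.0003
```

Call:
arm_command(targets=[[[-1.94,-3.55,0],[0,0,0]],[[-1.94,-3.55,0],[0,0,0]],[[-1.94,-3.55,0],[0,0,0]],[[-1.94,-3.55,0],[0,0,0]],[[-1.94,-3.55,0],[0,0,0]],[[-1.94,-3.55,0],[0,0,0]],[[-1.94,-3.55,0],[0,0,0]],[[-1.94,-3.55,0],[0,0,0]]])

```text
clock: 1.58
eef_pos: [0.3339, 0.2871, 0.2314]
eef_rot: [3.141, 0.0, -3.141]
contact_force: [1.4, 0.6, -0.0]
grip_width: -0.0002
```

Call:
arm_command(targets=[[[-1.94,-3.55,0],[0,0,0]],[[-1.94,-3.55,0],[0,0,0]],[[-1.94,-3.55,0],[0,0,0]],[[-1.94,-3.55,0],[0,0,0]],[[-1.94,-3.55,0],[0,0,0]],[[-1.94,-3.55,0],[0,0,0]],[[-1.94,-3.3,0],[0,0,0]],[[-1.94,-3.0,0],[0,0,0]]])

```text
clock: 2.25
eef_pos: [0.4892, 0.0104, 0.2314]
eef_rot: [-3.141, 0.001, 3.14]
contact_force: [0.6, 0.1, 0.2]
grip_width: -0.0005
```

Run:
```python
from h import *
s=get_state();print(s["clock"],s["eef_pos"],s["eef_rot"])
for n in("scene","wrist"):
    d=get_image(n);cv2.imwrite(f"pics/{n}1.png",d["image"][:,:,::-1])
print(proj(d,s["eef_pos"]),d["T"].round(3).tolist())
```

```text
2.25 [0.48919526 0.01041041 0.23143302] [-3.14137355e+00  5.16288181e-04  3.14048632e+00]
[[286.88322724 272.60862624]] [[0.003, -0.957, -0.289, 0.418], [1.0, 0.002, 0.005, 0.006], [-0.004, -0.289, 0.957, 0.373], [0.0, 0.0, 0.0, 1.0]]
```

View pics/wrist1.png

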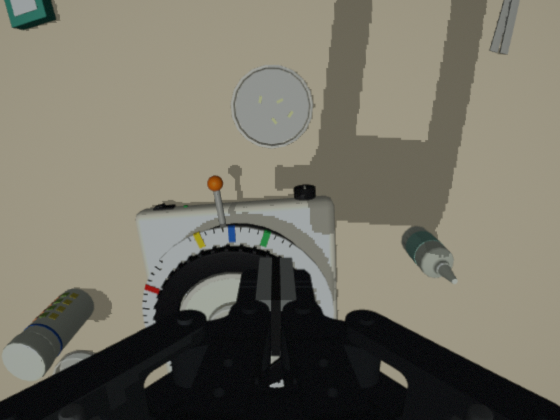

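The wrist view shows the orange ball at (215,184) and the marks yellow (199,240), blue (232,234), green (266,238) and red (152,289). I'll refine the pose from these.

Run:
```python
from h import *
from scipy.optimize import least_squares
d=get_image("wrist")
for n,u,v,z in (("ob",215,184,.06),("yel",199,240,.076),("blue",232,234,.076),("green",266,238,.076),("red",152,289,.076)):
    p=at(d,(u,v),z);print(n,p.round(4))
i=cv2.resize(d["image"][160:310,130:290,::-1],None,fx=4,fy=4,interpolation=cv2.INTER_CUBIC);cv2.imwrite("pics/w1z.png",i)
```

```text
ob [ 0.4886 -0.0445  0.06  ]
yel [ 0.5343 -0.0582  0.076 ]
blue [ 0.5289 -0.0294  0.076 ]
green [ 5.326e-01 -3.000e-04  7.600e-02]
red [ 0.5823 -0.1049  0.076 ]
```

View pics/w1z.png

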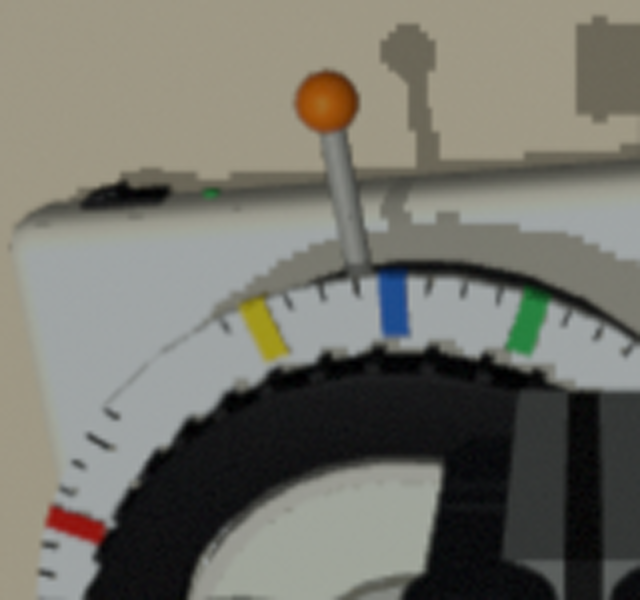

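Call:
arm_command(targets=[[[0,0,2.2],[0,0,0]],[[0,0,2.2],[0,0,0]],[[0,0,2.2],[0,0,0]],[[0,0,2.2],[0,0,0]],[[0,0,2.2],[0,0,0]],[[0,0,2.2],[0,0,0]],[[0,0,2.2],[0,0,0]],[[0,0,2.2],[0,0,0]]])

```text
clock: 3.07
eef_pos: [0.4881, 0.0141, 0.0544]
eef_rot: [3.141, 0.0, -3.14]
contact_force: [-0.1, -0.3, 0.2]
grip_width: 0.0002
```

Run:
```python
from h import *
s=get_state();print(s["clock"],s["eef_pos"],s["contact_force"])
d=get_image("wrist");cv2.imwrite(f"pics/w2.png",d["image"][:,:,::-1])
d=get_image("scene");cv2.imwrite(f"pics/s2.png",cv2.resize(d["image"][120:300,160:360,::-1],None,fx=3,fy=3))
```

```text
3.0667 [0.48808166 0.01410267 0.05443591] [-0.05020497 -0.29621744  0.17230679]
```

View pics/w2.png

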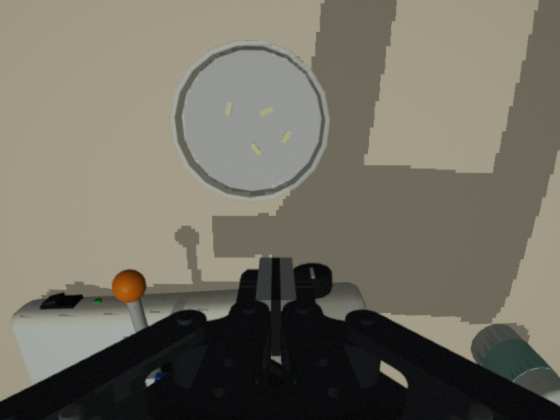

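View pics/s2.png

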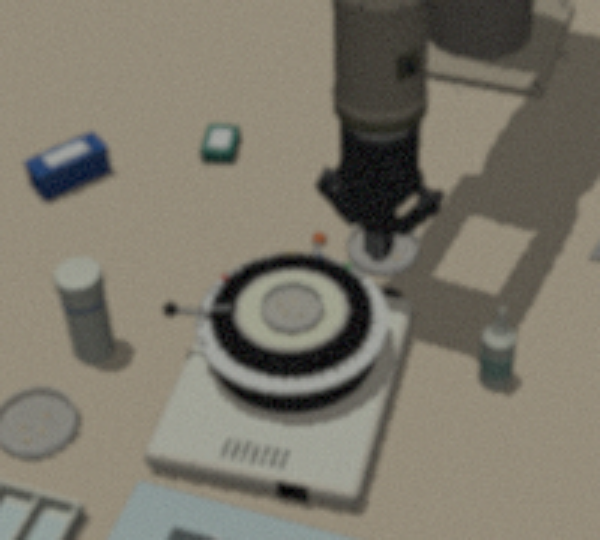

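Nothing is touching. The ball is at (129,286), well to the left of the fingertips at (276,275). Starting the gentle push toward -y.

Call:
arm_command(targets=[[[0,-1.2,0],[0,0,0]],[[0,-1.2,0],[0,0,0]],[[0,-0.5,0],[0,0,0]],[[0,-0.5,0],[0,0,0]],[[0,-0.5,0],[0,0,0]],[[0,-0.5,0],[0,0,0]],[[0,-0.5,0],[0,0,0]],[[0,-0.5,0],[0,0,0]]])

```text
clock: 3.83
eef_pos: [0.489, -0.0416, 0.0557]
eef_rot: [3.141, 0.001, 3.141]
contact_force: [0.6, 0.7, 0.3]
grip_width: 0.0001
```

```bash
cat > look.py <<'E'
from h import *
import sys
s=get_state();print(s["clock"],s["eef_pos"].round(4),s["contact_force"].round(2))
d=get_image("wrist");cv2.imwrite(f"pics/w{sys.argv[1]}.png",d["image"][:,:,::-1])
hsv=cv2.cvtColor(d["image"],cv2.COLOR_RGB2HSV)
m=cv2.inRange(hsv,(5,170,120),(16,255,255));ys,xs=np.nonzero(m)
if len(xs)>20:
    c=np.median(np.c_[xs,ys],0);print("orange",len(xs),c,at(d,c,.06).round(4))
E
python3 look.py 3
```

```text
3.8333 [ 0.489  -0.0416  0.0557] [0.57 0.73 0.32]
```

View pics/w3.png

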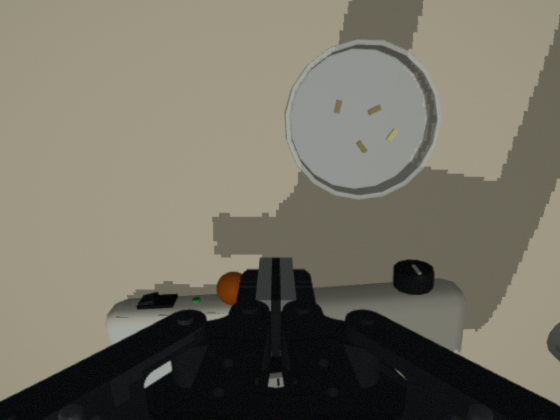

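Run:
```python
from h import *
from scipy.optimize import least_squares
M={1.132:(.5823,-.1049),.3:(.5343,-.0582),-.05:(.5289,-.0294),-.4:(.5326,-.0003)}
f=lambda p,a,r:np.array([p[0]-r*np.cos(a+p[2]),p[1]-r*np.sin(a+p[2])])
s=least_squares(lambda p:np.concatenate([f(p,a,.087)-M[a] for a in M]),[.61,-.03,.07]);p=s.x
print(p,s.fun*1000,"iris target ball",f(p,.3,.126),"ball0 iris",np.arctan2(p[1]+.0445,p[0]-.4886)-p[2])
d=get_image("wrist")
for uv in((233,289),(129,286)):
  b=at(d,uv,.06);print(b, np.arctan2(p[1]-b[1],p[0]-b[0])-p[2],np.hypot(p[1]-b[1],p[0]-b[0]))
```

```text
[ 0.61479484 -0.02610855  0.07784164] [ 1.76926404 -2.60228008 -0.36844378 -0.0041764  -1.07144121  0.86953747
 -0.32937903  1.73691902] iris target ball [ 0.4976825  -0.07259187] ball0 iris 0.0668780000517351
[ 0.4920995  -0.06026933  0.06      ] 0.1937008491538093 0.1273621015054272
[ 0.49119989 -0.10445349  0.06      ] 0.48712114356725345 0.14633400662205706
```

Call:
arm_command(targets=[[[0,-0.3,0],[0,0,0]],[[0,-0.3,0],[0,0,0]],[[0,-0.3,0],[0,0,0]],[[0,-0.2,0],[0,0,0]],[[0,-0.1,0],[0,0,0]],[[0,0,0],[0,0,0]],[[0,0,0],[0,0,0]],[[0,0,0],[0,0,0]]])

```text
clock: 4.6
eef_pos: [0.4884, -0.0532, 0.0552]
eef_rot: [-3.141, -0.0, 3.141]
contact_force: [1.4, 0.6, -0.1]
grip_width: -0.0001
```

```bash
python3 look.py 4
```

```text
4.6 [ 0.4884 -0.0532  0.0552] [ 1.37  0.6  -0.13]
```

Call:
arm_command(targets=[[[0,0.5,0],[0,0,0]],[[0,1.5,0],[0,0,0]],[[0,1.5,-1],[0,0,0]],[[0,0,-3],[0,0,0]],[[0,0,-3.5],[0,0,0]],[[0,0,-3.5],[0,0,0]],[[0,0,-3.5],[0,0,0]],[[0,0,-2],[0,0,0]]])

```text
clock: 5.32
eef_pos: [0.4898, -0.0179, 0.2248]
eef_rot: [-3.141, 0.005, -3.141]
contact_force: [0.5, -0.5, 0.8]
grip_width: -0.0005
```

```bash
python3 look.py 5
```

```text
5.3167 [ 0.4898 -0.0179  0.2248] [ 0.48 -0.48  0.8 ]
orange 140 [212. 193.] [ 0.4957 -0.0727  0.06  ]
```

View pics/w5.png

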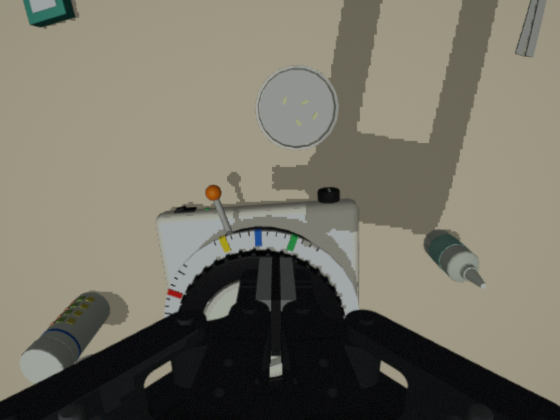

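The ball is now at (213,193), and the marks are yellow (225,243), blue (258,238), green (293,242) and red (175,294). Zooming in to check the angle.

```bash
cat > fit.py <<'E'
from h import *
from scipy.optimize import least_squares
def fit(M):
    f=lambda p,a,r:np.array([p[0]-r*np.cos(a+p[2]),p[1]-r*np.sin(a+p[2])])
    s=least_squares(lambda p:np.concatenate([f(p,a,.087)-M[a][:2] for a in M]),[.61,-.03,.07]);print(s.x.round(4),(s.fun*1000).round(1))
    return s.x
def ang(p,b): return np.arctan2(p[1]-b[1],p[0]-b[0])-p[2],np.hypot(p[1]-b[1],p[0]-b[0])
E
python3 - <<'E'
from fit import *
d=get_image("wrist")
i=d["image"][170:320,150:310,::-1];cv2.imwrite("pics/w5z.png",cv2.resize(i,None,fx=5,fy=4,interpolation=cv2.INTER_CUBIC)) if 0 else cv2.imwrite("pics/w5z.png",cv2.resize(i[:115],None,fx=5,fy=5,interpolation=cv2.INTER_CUBIC))
hsv=cv2.cvtColor(d["image"],cv2.COLOR_RGB2HSV)
C={}
for n,a,lo,hi,uv in(("red",1.132,(0,150,80),(8,255,255),(175,294)),("y",.3,(20,120,80),(34,255,255),(225,243)),("b",-.05,(105,120,60),(125,255,255),(258,238)),("g",-.4,(45,100,50),(90,255,255),(293,242)),("o",None,(5,170,100),(16,255,255),(213,193))):
    m=cv2.inRange(hsv,lo,hi);w=np.zeros_like(m);cv2.circle(w,uv,14,255,-1);ys,xs=np.nonzero(m&w)
    c=(xs.mean(),ys.mean());print(n,len(xs),c);C[n]=(a,c)
M={a:at(d,c,.076) for a,c in C.values() if a is not None}
p=fit(M);b=at(d,C["o"][1],.06);print(b,ang(p,b))
M2={a:M[a] for a in M if a<1};p=fit(M2);print(ang(p,b))
E
```

```text
red 68 (np.float64(175.6764705882353), np.float64(288.80882352941177))
y 103 (np.float64(225.11650485436894), np.float64(239.29126213592232))
b 104 (np.float64(258.375), np.float64(232.72115384615384))
g 102 (np.float64(292.4313725490196), np.float64(237.66666666666666))
o 154 (np.float64(213.57792207792207), np.float64(188.61688311688312))
[ 0.616  -0.0295  0.0813] [ 1.6 -2.5 -0.4 -0.3 -0.5  0.9 -0.7  1.9]
[ 0.49515153 -0.07207338  0.06      ] (np.float64(0.25741034672998925), np.float64(0.12816911075308185))
[ 0.6166 -0.0306  0.078 ] [ 0.  -1.1 -0.   0.  -0.   1.1]
(np.float64(0.2511214743904038), np.float64(0.1283198607530606))
```

View pics/w5z.png

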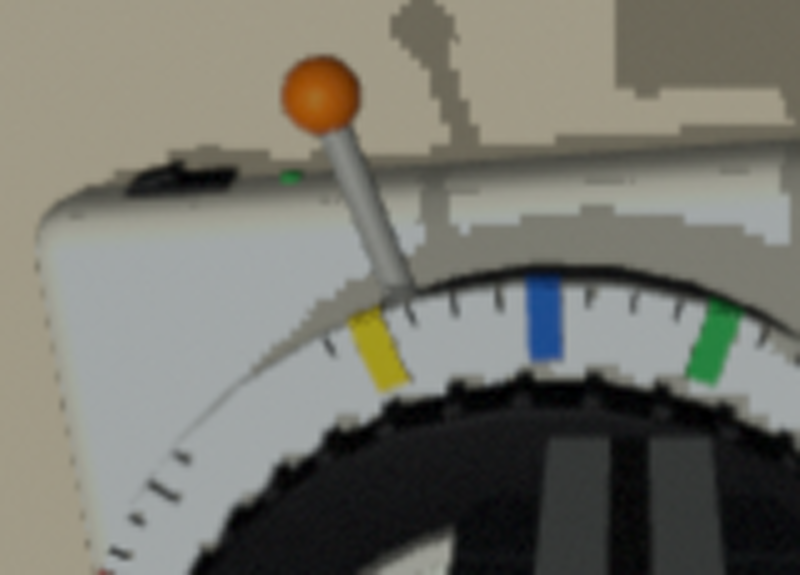

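The iris is at ≈ 0.255, short by about 0.045 rad or 5 mm. I'll push it a little further.

Call:
arm_command(targets=[[[0,0,2.2],[0,0,0]],[[0,0,2.2],[0,0,0]],[[0,0,2.2],[0,0,0]],[[0,0,2.2],[0,0,0]],[[0,0,2.2],[0,0,0]],[[0,0,2.2],[0,0,0]],[[0,0,2.2],[0,0,0]],[[0,0,1.4],[0,0,0]]])

```text
clock: 6.08
eef_pos: [0.4862, -0.0176, 0.0487]
eef_rot: [3.141, -0.004, 3.141]
contact_force: [0.3, -0.8, -0.1]
grip_width: -0.0001
```

Call:
arm_command(targets=[[[0,0,0],[0,0,0]],[[0,-1,0],[0,0,0]],[[0,-1,0],[0,0,0]],[[0,-0.6,0],[0,0,0]],[[0,-0.4,0],[0,0,0]],[[0,-0.3,0],[0,0,0]],[[0,0,0],[0,0,0]],[[0,0,0],[0,0,0]]])

```text
clock: 6.75
eef_pos: [0.4889, -0.0515, 0.0527]
eef_rot: [-3.142, 0.001, 3.141]
contact_force: [0.8, 1.5, 0.0]
grip_width: 0.0001
```

Another 6 mm, to TCP y ≈ -0.058.

Call:
arm_command(targets=[[[0,-0.2,0],[0,0,0]],[[0,-0.2,0],[0,0,0]],[[0,-0.2,0],[0,0,0]],[[0,0,0],[0,0,0]],[[0,0,0],[0,0,0]],[[0,0,0],[0,0,0]],[[0,0,0],[0,0,0]],[[0,0,0],[0,0,0]]])

```text
clock: 7.42
eef_pos: [0.4885, -0.0571, 0.0522]
eef_rot: [-3.142, -0.0, 3.141]
contact_force: [0.8, 0.7, 0.4]
grip_width: -0.0002
```

Call:
arm_command(targets=[[[0,0.5,0],[0,0,0]],[[0,1.5,0],[0,0,0]],[[0,1.5,-1],[0,0,0]],[[0,0,-3],[0,0,0]],[[0,0,-4],[0,0,0]],[[0,0,-4],[0,0,0]],[[0,0,-4],[0,0,0]],[[0,0,-2],[0,0,0]]])

```text
clock: 8.08
eef_pos: [0.4903, -0.022, 0.2381]
eef_rot: [-3.141, 0.007, -3.142]
contact_force: [1.5, -0.3, 0.4]
grip_width: 0.0002
```

Call:
arm_command(targets=[[[0,0,0],[0,0,0]],[[0,0,0],[0,0,0]],[[0,0,0],[0,0,0]],[[0,0,0],[0,0,0]],[[0,0,0],[0,0,0]],[[0,0,0],[0,0,0]],[[0,0,0],[0,0,0]],[[0,0,0],[0,0,0]]])

```text
clock: 8.75
eef_pos: [0.4884, -0.0222, 0.2317]
eef_rot: [3.141, -0.001, 3.141]
contact_force: [0.2, -0.6, -0.5]
grip_width: -0.0003
```

```bash
cat > chk.py <<'E'
from fit import *
import sys
def run(tag):
    d=get_image("wrist")
    cv2.imwrite(f"pics/{tag}.png",d["image"][:,:,::-1])
    hsv=cv2.cvtColor(d["image"],cv2.COLOR_RGB2HSV)
    p0=[.616,-.0295,.0775]; C={}
    for n,a,lo,hi,r,z in(("red",1.132,(0,150,80),(8,255,255),.087,.076),("y",.3,(20,120,80),(34,255,255),.087,.076),("b",-.05,(105,120,60),(125,255,255),.087,.076),("g",-.4,(45,100,50),(90,255,255),.087,.076),("o",.28,(5,170,100),(16,255,255),.126,.06)):
        q=proj(d,[p0[0]-r*np.cos(a+p0[2]),p0[1]-r*np.sin(a+p0[2]),z])[0]
        m=cv2.inRange(hsv,lo,hi);w=np.zeros_like(m);cv2.circle(w,tuple(int(t) for t in q.round()),16,255,-1);ys,xs=np.nonzero(m&w)
        if len(xs)>30: C[n]=(a,(xs.mean(),ys.mean()),len(xs),z)
    print({k:(np.round(v[1],1).tolist(),v[2]) for k,v in C.items()})
    W={n:at(d,v[1],v[3]) for n,v in C.items()}
    M={C[n][0]:W[n] for n in C if n!="o"}
    p=fit(M)
    for n in W: print(n,ang(p,W[n]))
    return d,p
if __name__=="__main__": run(sys.argv[1])
E
python3 chk.py w6
```

```text
{'red': ([180.8, 292.3], 65), 'y': ([230.1, 243.1], 102), 'b': ([262.9, 236.9], 102), 'g': ([296.6, 241.5], 100), 'o': ([213.4, 195.2], 153)}
[ 0.6161 -0.0296  0.0809] [ 1.6 -2.5 -0.3 -0.3 -0.7  0.9 -0.6  1.9]
red (np.float64(1.104397830697322), np.float64(0.08527265858083767))
y (np.float64(0.29797094931451656), np.float64(0.08658459344295258))
b (np.float64(-0.03929664232409881), np.float64(0.0863597206306213))
g (np.float64(-0.38130738844882467), np.float64(0.08585935008491151))
o (np.float64(0.2966785874798139), np.float64(0.12816028970241813))
```

View pics/w6.png

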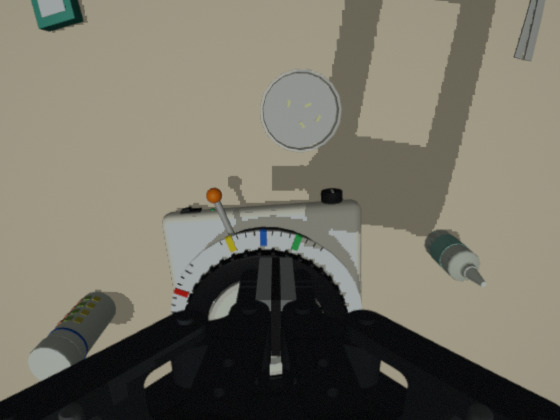

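The iris now reads 0.297 rad (target 0.30): the ball is at (214,196) and lines up with the yellow mark at (230,243). Next is the polariser, going in on the +x side of the black ball.

Call:
arm_command(targets=[[[-2.4,-1.57,0],[0,0,0]],[[-2.4,-1.57,0],[0,0,0]],[[-2.5,-1.57,0],[0,0,0]],[[-2.5,-1.57,0],[0,0,0]],[[-2.5,-1.57,0],[0,0,0]],[[-2.5,-1.57,0],[0,0,0]],[[-2.5,-1.57,0],[0,0,0]],[[-2.4,-1.57,0],[0,0,0]]])

```text
clock: 9.47
eef_pos: [0.6867, -0.1487, 0.2318]
eef_rot: [3.141, -0.0, 3.141]
contact_force: [0.6, 0.5, -0.6]
grip_width: -0.0001
```

Call:
arm_command(targets=[[[0,0,0],[0,0,0]],[[0,0,0],[0,0,0]],[[0,0,1],[0,0,0]],[[0,0,1],[0,0,0]],[[0,0,1],[0,0,0]],[[0,0,1],[0,0,0]],[[0,0,1],[0,0,0]],[[0,0,0],[0,0,0]]])

```text
clock: 10.13
eef_pos: [0.6838, -0.1471, 0.1787]
eef_rot: [3.14, -0.004, -3.141]
contact_force: [0.3, 0.4, -1.8]
grip_width: -0.0002
```

```bash
python3 look.py 7; python3 -c "
from h import *
d=get_image('scene');cv2.imwrite('pics/s7.png',cv2.resize(d['image'][120:300,160:360,::-1],None,fx=3,fy=3))"
```

```text
10.1333 [ 0.6838 -0.1471  0.1787] [ 0.32  0.37 -1.8 ]
```

View pics/w7.png

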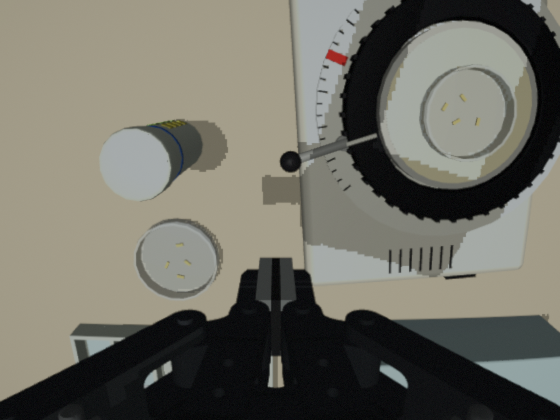

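View pics/s7.png

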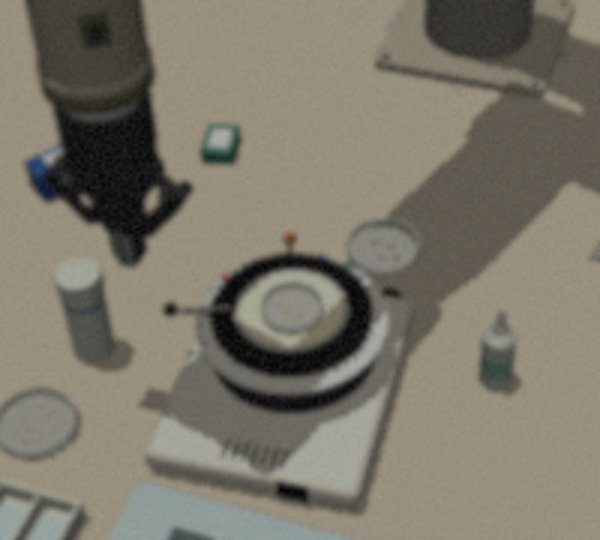

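The black ball is at (291,161), the jar top at (138,163), and the red mark at (337,57). All is clear below the fingertips, so I'm descending to about z 0.082.

Call:
arm_command(targets=[[[0,0,1],[0,0,0]],[[0,0,1.6],[0,0,0]],[[0,0,1.6],[0,0,0]],[[0,0,1.6],[0,0,0]],[[0,0,1.6],[0,0,0]],[[0,0,1.4],[0,0,0]],[[0,0,0.8],[0,0,0]],[[0,0,0],[0,0,0]]])

```text
clock: 10.9
eef_pos: [0.6842, -0.1474, 0.0835]
eef_rot: [3.141, -0.004, 3.141]
contact_force: [-0.9, 0.4, 0.0]
grip_width: 0.0001
```

```bash
python3 look.py 8
```

```text
10.9 [ 0.6842 -0.1474  0.0835] [-0.9   0.43  0.02]
```

View pics/w8.png

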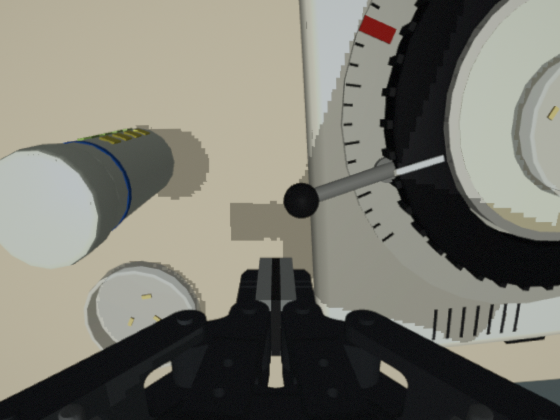

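The fingertips (258–294) only half cover the ball (centre at 301). I'll shift +6 mm in y, go 5 mm lower, then push toward -x.

Call:
arm_command(targets=[[[0,0.3,0.2],[0,0,0]],[[0,0.3,0.3],[0,0,0]],[[0.5,0,0],[0,0,0]],[[0.5,0,0],[0,0,0]],[[0.5,0,0],[0,0,0]],[[0.5,0,0],[0,0,0]],[[0.5,0,0],[0,0,0]],[[0.5,0,0],[0,0,0]]])

```text
clock: 11.62
eef_pos: [0.6554, -0.1423, 0.0818]
eef_rot: [-3.141, 0.001, 3.141]
contact_force: [2.8, -0.5, -0.9]
grip_width: 0.0
```

```bash
python3 look.py 9
```

```text
11.6167 [ 0.6554 -0.1423  0.0818] [ 2.76 -0.49 -0.9 ]
```

View pics/w9.png

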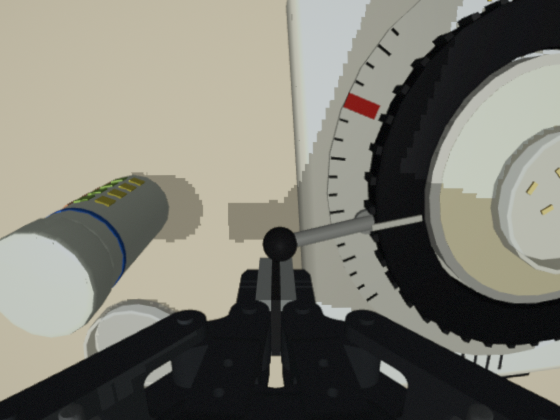

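The fingers are centred on the ball (280,243) with 2.8 N of contact force. Continuing the push.

Call:
arm_command(targets=[[[0.6,0,0],[0,0,0]],[[0.6,0,0],[0,0,0]],[[0.6,0,0],[0,0,0]],[[0.6,0,0],[0,0,0]],[[0.6,0,0],[0,0,0]],[[0.6,0,0],[0,0,0]],[[0.6,0,0],[0,0,0]],[[0.3,0,0],[0,0,0]]])

```text
clock: 12.33
eef_pos: [0.6096, -0.1414, 0.0812]
eef_rot: [3.141, -0.001, 3.141]
contact_force: [1.9, 1.6, 0.5]
grip_width: -0.0003
```

```bash
python3 look.py 10
```

```text
12.3333 [ 0.6096 -0.1414  0.0812] [1.87 1.61 0.53]
orange 112 [439.   3.] [ 0.4969 -0.0742  0.06  ]
```

View pics/w10.png

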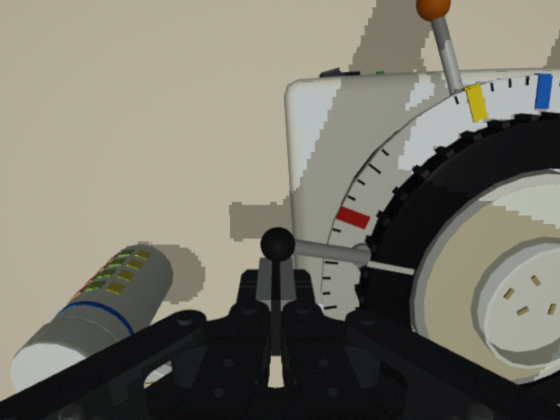

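Run:
```python
from fit import *
d=get_image("wrist")
M={1.132:at(d,(353,217),.076),.3:at(d,(477,103),.076),-.05:at(d,(543,92),.076)}
p=fit(M);b=at(d,(277,244),.088);a,r=ang(p,b);print(b,a-.87,r)
c=at(d,(516,318),.088);print("ball target",p[0]-.112*np.cos(1.132+p[2]),p[1]-.112*np.sin(1.132+p[2]))
p=[.616,-.0295,.0795];print(ang(p,b)[0]-.87,ang(p,M[1.132])[0]-.87,p[0]-.112*np.cos(1.132+p[2]))
```

```text
[ 0.6172 -0.0302  0.0702] [ 1.8 -2.3 -0.7  0.2 -1.2  2. ]
[ 0.59125102 -0.14106002  0.088     ] 0.4009758977990331 0.1138297762562232
ball target 0.5768051634321459 -0.1346955828516903
0.40298730356064294 0.23926109475983404 0.5766190549731883
```

The polariser is at about 0.40 rad, so about 14 mm is left.

Call:
arm_command(targets=[[[0.4,0,0],[0,0,0]],[[0.4,0,0],[0,0,0]],[[0.3,0,0],[0,0,0]],[[0.2,0,0],[0,0,0]],[[0.1,0,0],[0,0,0]],[[0,0,0],[0,0,0]],[[0,0,0],[0,0,0]],[[0,0,0],[0,0,0]]])

```text
clock: 13.1
eef_pos: [0.5964, -0.142, 0.0812]
eef_rot: [-3.141, -0.001, 3.141]
contact_force: [0.6, 0.3, -0.9]
grip_width: -0.0002
```

```bash
python3 look.py 11
```

```text
13.1 [ 0.5964 -0.142   0.0812] [ 0.64  0.26 -0.91]
orange 222 [438.  33.] [ 0.4955 -0.0743  0.06  ]
```

View pics/w11.png

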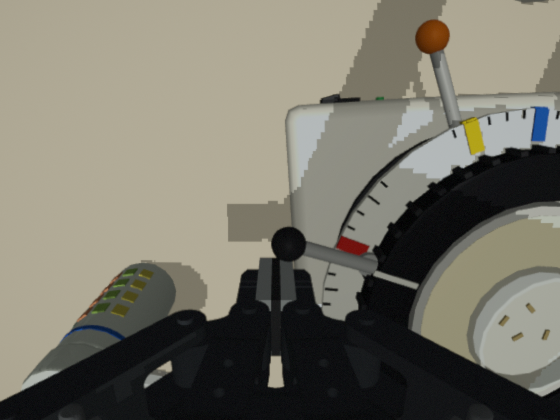

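The ball is at (289,244). The rod now runs just beside the red mark (352,247).

Run:
```python
from fit import *
d=get_image("wrist")
R=at(d,(352,246),.076)
M={1.132:R,.3:at(d,(475,135),.076),-.05:at(d,(540,124),.076)}
p=fit(M);b=at(d,(289,244),.088)
for q in(p,[.616,-.0295,.0795],[.6161,-.0296,.0779]):print(b,ang(q,b)[0]-.87,ang(q,b)[1],"red",ang(q,R)[0]-.87)
```

```text
[ 0.617  -0.03    0.0707] [ 1.5 -2.  -0.4  0.1 -1.1  1.9]
[ 0.57824847 -0.13684151  0.088     ] 0.28239110732859174 0.1136088827039821 red 0.23708283312162493
[ 0.57824847 -0.13684151  0.088     ] 0.28311180401512404 0.11378654789515655 red 0.24097404058037475
[ 0.57824847 -0.13684151  0.088     ] 0.2835905653766245 0.11372546102602459 red 0.24105945525573047
```

It reads 0.283 in the model fit and 0.04 off against the mark directly. I'll add 3 mm, then retreat toward +x and go up.

Call:
arm_command(targets=[[[0.1,0,0],[0,0,0]],[[0.1,0,0],[0,0,0]],[[0.1,0,0],[0,0,0]],[[0,0,0],[0,0,0]],[[0,0,0],[0,0,0]],[[0,0,0],[0,0,0]],[[0,0,0],[0,0,0]],[[0,0,0],[0,0,0]]])

```text
clock: 13.87
eef_pos: [0.5936, -0.1419, 0.0813]
eef_rot: [-3.142, -0.0, 3.141]
contact_force: [1.8, 0.7, 0.5]
grip_width: 0.0001
```

Call:
arm_command(targets=[[[-0.5,0,0],[0,0,0]],[[-1,0,0],[0,0,0]],[[-1,0,0],[0,0,0]],[[0,0,-1.5],[0,0,0]],[[0,0,-3],[0,0,0]],[[0,0,-4],[0,0,0]],[[0,0,-4],[0,0,0]],[[0,0,-3],[0,0,0]]])

```text
clock: 14.53
eef_pos: [0.6193, -0.1421, 0.24]
eef_rot: [-3.141, 0.002, 3.141]
contact_force: [1.0, -0.8, 0.9]
grip_width: -0.0
```

Call:
arm_command(targets=[[[2.5,0,0],[0,0,0]],[[2.5,0,0],[0,0,0]],[[2,0,0],[0,0,0]],[[1,0,0],[0,0,0]],[[0,0,0],[0,0,0]],[[0,0,0],[0,0,0]],[[0,0,0],[0,0,0]],[[0,0,0],[0,0,0]]])

```text
clock: 15.2
eef_pos: [0.5392, -0.1418, 0.2362]
eef_rot: [3.142, -0.0, 3.142]
contact_force: [0.9, -0.2, 0.6]
grip_width: -0.0001
```

```bash
python3 look.py 12;python3 chk.py w12b
```

```text
15.2 [ 0.5392 -0.1418  0.2362] [ 0.89 -0.17  0.6 ]
{'red': ([312.6, 237.4], 36), 'y': ([370.3, 184.9], 111), 'b': ([404.4, 178.5], 100), 'g': ([436.6, 184.5], 92), 'o': ([353.3, 135.8], 120)}
[ 0.6166 -0.0315  0.0635] [ 1.8 -2.9 -0.5 -0.2 -0.5  0.8 -0.7  2.2]
red (np.float64(1.1002376878598104), np.float64(0.08501742478480849))
y (np.float64(0.30017157370695585), np.float64(0.08648165790785631))
b (np.float64(-0.040247755942502114), np.float64(0.08647146071228018))
g (np.float64(-0.37848189554047285), np.float64(0.08559603796774015))
o (np.float64(0.28869215222193273), np.float64(0.12791440997055628))
```

View pics/w12.png

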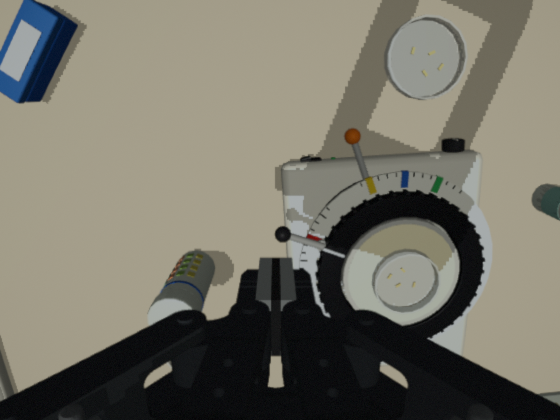

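The lever lies over the red mark (313,238), with the black ball at (283,234). I'll move the hand away so the top camera has a clear view.

Call:
arm_command(targets=[[[2.5,3,0],[0,0,0]],[[2.5,3,0],[0,0,0]],[[2.5,3,0],[0,0,0]],[[2,3,0],[0,0,0]],[[2,3,0],[0,0,0]],[[1,3,0],[0,0,0]],[[0,3.5,0],[0,0,0]],[[0,3.5,0],[0,0,0]]])

```text
clock: 15.97
eef_pos: [0.4133, 0.1097, 0.2368]
eef_rot: [3.141, 0.001, 3.141]
contact_force: [0.6, 0.2, 0.9]
grip_width: -0.0001
```

Call:
arm_command(targets=[[[0,3.5,0],[0,0,0]],[[0,3.5,0],[0,0,0]],[[0,3.5,0],[0,0,0]],[[0,3.5,0],[0,0,0]],[[0,3.5,0],[0,0,0]],[[0,3,0],[0,0,0]],[[0,0,0],[0,0,0]],[[0,0,0],[0,0,0]]])

```text
clock: 16.63
eef_pos: [0.4133, 0.3147, 0.2357]
eef_rot: [-3.141, -0.001, -3.139]
contact_force: [-0.3, -0.4, -0.7]
grip_width: -0.0002
```

Run:
```python
from h import *
print(get_state()["eef_pos"])
d=get_image("top");cv2.imwrite("pics/top13.png",d["image"][:,:,::-1])
i=cv2.resize(cv2.imread("pics/top13.png")[135:255,265:425],None,fx=5,fy=5,interpolation=cv2.INTER_CUBIC)
cv2.imwrite("pics/top13z.png",cv2.convertScaleAbs(i,alpha=1.3))
```

```text
[0.41326026 0.31469637 0.23574968]
```

View pics/top13z.png

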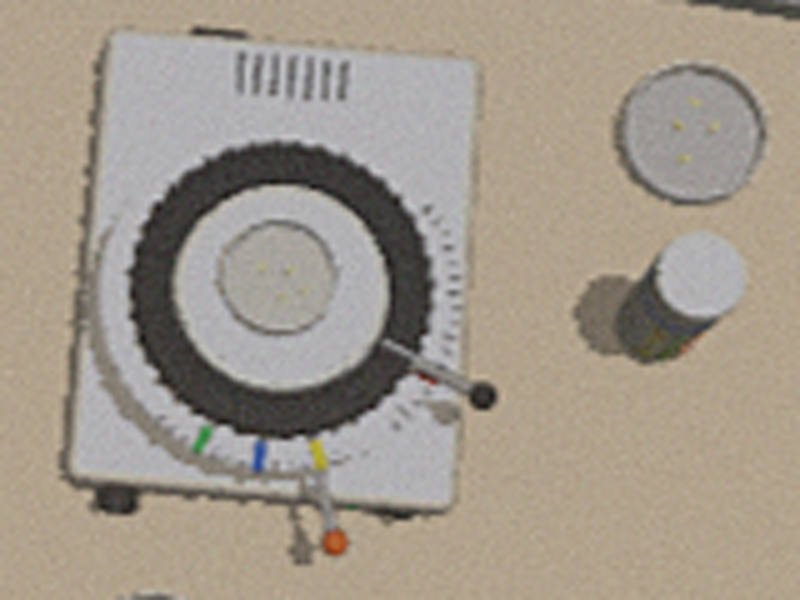

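View pics/top13.png

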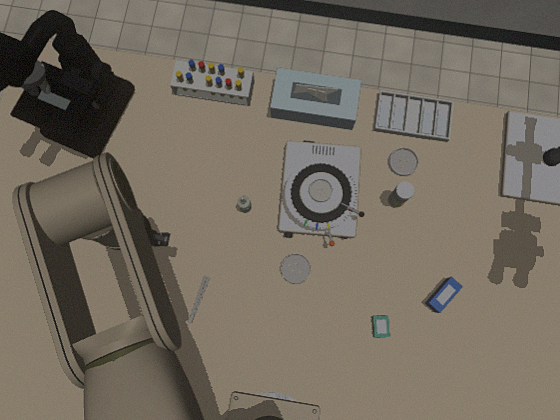

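Run:
```python
from fit import *
d=get_image("top")
z=lambda u,v:((u+.5)/5-.5+265,(v+.5)/5-.5+135)
bb=at(d,z(483,396),.088);ob=at(d,z(334,543),.06)
M={1.132:at(d,z(426,375),.076),.3:at(d,z(319,454),.076),-.05:at(d,z(260,456),.076),-.4:at(d,z(203,440),.076)}
p=fit(M)
for q in(p,[.6164,-.0305,.0768],[.6142,-.0311,.0768]):
    print("pol",ang(q,bb)[0]-.87,ang(q,bb)[1],"iris",ang(q,ob),"marks",ang(q,M[1.132])[0]-.87,ang(q,M[.3])[0])
a=cv2.imread("pics/top0.png").astype(int);b=cv2.imread("pics/top13.png").astype(int)
m=(np.abs(a-b).sum(2)>90).astype(np.uint8);n,l,s,c=cv2.connectedComponentsWithStats(m)
print([(s[i].tolist()) for i in range(1,n) if s[i][4]>6])
```

```text
[ 0.6171 -0.03    0.0793] [ 2.1 -2.9 -0.6 -0.3 -1.2  1.  -0.3  2.2]
pol 0.24875468079564744 0.11394082340108595 iris (np.float64(0.28973366537940193), np.float64(0.12875874583569855)) marks 0.22648497438186388 0.29965699004959995
pol 0.25538954176748885 0.1132025473235312 iris (np.float64(0.29043988531812587), np.float64(0.127913356757939)) marks 0.23434569146819373 0.29957756513331657
pol 0.27180321589608136 0.11186522204015917 iris (np.float64(0.2922696190567107), np.float64(0.12564483448148162)) marks 0.2561413014595336 0.3025890295179438
[[86, 152, 135, 268, 8207], [0, 161, 144, 236, 9670], [361, 182, 8, 6, 32], [347, 185, 12, 8, 38], [341, 203, 7, 3, 9], [358, 211, 6, 6, 25], [351, 216, 5, 4, 14], [119, 230, 6, 14, 44], [316, 231, 5, 3, 10], [325, 230, 4, 4, 9], [312, 235, 11, 14, 62], [323, 240, 5, 8, 20], [329, 241, 5, 5, 22], [74, 329, 3, 5, 8], [74, 354, 3, 4, 7], [76, 359, 6, 7, 15], [80, 366, 5, 8, 17], [105, 369, 68, 51, 1169], [136, 370, 6, 5, 10], [0, 373, 41, 47, 900], [142, 380, 4, 6, 9], [143, 388, 6, 6, 11], [102, 390, 7, 3, 9], [244, 390, 5, 3, 9], [232, 394, 31, 16, 269], [84, 398, 4, 22, 57], [103, 399, 4, 4, 7], [265, 400, 15, 12, 60], [281, 413, 7, 7, 20]]
```

Both levers read within tolerance, and apart from the arm and its shadow, only the levers changed in the picture difference.

```bash
python3 -c "
from cell import *
print(sign_off())"
```

```text
the job is handed in; nothing more can be done
None
```

Both levers now stand at their marks. I pushed them with the shut fingertips only, then drew the hand well clear and handed the job in at about 17 s of the 48 s allowed; no verdict is reported.

| Lever | Last reading (top camera) | Target | Allowed range |
|---|---|---|---|
| Iris | about 0.29 rad | 0.30 | 0.24–0.36 |
| Polariser | 0.25–0.27 rad | 0.262 | 0.202–0.322 |

- **Iris:** the first push stopped at about 0.255, so I pushed it once more. After that the wrist camera read 0.297, then 0.289 in a later view.
- **Forces:** the wrist force reading at the end of each move stayed under 4 N, against the 18 N limit. Peaks within a move were not read.
- **Other things:** comparing the top pictures from before and after showed change only at the levers, the arm and its shadow. The dish and all the loose items I could see had not moved.
- **Not seen:** the arm hid the stain bottle in the last picture, but the hand passed well above it.
- **Disagreement:** the red mark measures 0.23–0.26 in the pictures, depending on the fit, against the stated 0.262. The mark fits were off by up to 3 mm there. The lever is about 0.02 rad from the mark by direct comparison and within about 0.015 rad of the stated value. Both are inside the 0.06 rad limit.

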